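Rock the locating block out of its nest

TASK

The aluminium locating block is stuck in its nest on the bench: two stiff sliding cheeks lip over its shoulders, so it cannot be pulled straight out. Take it by its upright stem and rock it to one side and then to the other, so that the block pushes both cheeks back and comes free, then lift it upright out of the nest and finish while still holding it there, steady, over the nest with its foot about 2 to 3 cm above the tops of the cheeks. Leave the other things on the bench where they are.

Things in the scene. Friction and masses are not known exactly. Their poses are not given: they have to be found in the camera images.
- nest: Fixed nest: bare metal base plate 80 (x) x 120 (y) x 20 mm, screwed down, with two dark guide strips to 26 mm high along y. Origin: centre of its underside on the bench; yaw within 0.5 rad. A steel cheek stands on either side of the block, at +y (left) and -y (right), 30 mm wide along x, top 62 mm above the bench; its 6 mm thick lip, underside at 56 mm, reaches over the block's shoulder.
- pocket (a point): Mouth of the pocket in the middle of the nest's top, 20 mm above the bench, in the frame of the nest: 33 (x) x 13 (y) mm, 10 mm deep. The block's foot stands in it.
- cheek_left (a joint): Slide of the cheek at the nest's +y side, m. 0: closed on the block, lip 6 mm over the shoulder; grows as it is pushed outward along nest +y, stop at 0.012. Stiff: moves at about 9 N, stays where pushed. From about 0.0065 its lip is off the shoulder of a centred block. Starts between 0 and 0.0015.
- cheek_right (a joint): The same for the cheek at the nest's -y side; grows outward along nest -y, stop at 0.012.
- block_grip (a point): Where to grip the loose aluminium locating block (about 0.2 kg, 102 mm high, axes as the nest's): on the axis of its stem, 86 mm above the underside of its foot, 16 mm below its top, 96 mm above the bench at the start. The stem is 24 (x) x 14 (y) mm from 41 to 102 mm above the foot's underside, and can be gripped across x or y above the lips.
- block_foot (a point): Underside centre of the block's foot, z up the stem; starts 10 mm above the bench. Foot 30 (x) x 8 (y) mm, 15 high, rounded below (radius 4 about x), so it rocks about nest x. Body above it 36 (x) x 34 (y) mm, from 15 to 41 mm: its top forms the shoulders, 5 mm below the lips. Tilted about its foot by 0.22 rad it pushes a cheek back 5 to 7 mm, by 0.27 rad 7 to 8 mm; with both back it lifts straight out.
- tip_tin: Bystander, to be left alone: round screw-lid tin, blue lid on white, 33 mm across, 16 high, near the nest; origin at the centre of its underside
- weight: Bystander, to be left alone: small round brass-coloured knobbed weight, 30 mm across, 26 high, near the nest; origin at the centre of its underside
- flux_bottle: Bystander, to be left alone: small dropper bottle with a red cap, 35 mm across, 100 high; origin at the centre of its underside
- wood_peg: Bystander, to be left alone: wooden peg, 72 mm long, lying; origin at the centre of its underside
There are look-alikes about, which are no part of the job. Leave any blue look-alike of the part that bears block_grip alone.

How it is judged (in metres and radians):
On the way, in this order (a step that is already met when the one before it is completed fails the run):
1. the block, rocked to one side, has pushed one cheek back by more than 4 mm (angle between block_foot's own z axis and vertical above 0.05 rad and value of joint any of cheek_left, cheek_right above 0.004 m).
2. rocked to the other side, it has pushed the other cheek back by more than 4 mm too (angle between block_foot's own z axis and vertical above 0.05 rad and value of joint each of cheek_left, cheek_right above 0.004 m).
At the end, for the whole second after the job is handed in: The block is held in the fingers, still (under 20 mm/s), upright within 0.2 rad, touching no part of the nest, its foot 5 to 50 mm above the tops of the cheeks (67 to 112 mm above the bench) and within 40 mm sideways of the nest's centre (z of block_foot in the frame of nest between 0.067 and 0.112 m and horizontal distance between block_foot and nest below 0.04 m and angle between block_foot's own z axis and vertical below 0.2 rad and contact force between the fingers and block above 1 N and contact force between block and nest below 0.1 N and linear speed of block below 0.02 m/s); the arm keeps its last pose, push and grip.
It fails at once if a bystander is moved by more than 25 mm (distance of any of tip_tin, weight, flux_bottle, wood_peg from where it was at the start of the episode above 0.025 m).
It also fails if it takes over 51 s, if anything falls off the work surface, if the arm or the gripper's body presses on something with over 40 N, if the wrist force passes 120 N, or if a joint passes its speed limit or range.

ROBOT

A 6-joint arm with a two-finger parallel gripper is mounted at the origin on a cart in front of the work surface, level with it; the furniture and walls round the work are solid. World frame = base frame: x ahead of the robot, y to its left, z up, the work surface at z = 0. Lengths are in mm, angles in rad, forces in N, time in s.
With the tool pointing down it reaches from about 275 to 850 mm from the base axis. Payload 5.2 kg.
Tool frame: the origin (TCP) lies between the finger pads; the fingertips stand 25 mm ahead of it and the grasp point (between the pads) lies 6 mm ahead of it; z points along the fingers, y is the line along which they close (so a half turn about z gives the same grasp; the last joint's range is limited). The gripper opens to 85 mm and grips with 20 to 120 N. Pads are 22 mm wide; open, the fingers measure 114 mm over their backs; the gripper's body (76 mm by 85 mm) begins 54 mm behind the grasp point. The pads swing forward as they close: fully open they stand 13 mm farther back than shut.
Start: joints at [-1.359, 0.259, 1.535, -0, 1.348, -0.203], TCP at [221.674, -503.354, 227.61] pointing down, gripper open.
Joint ranges: [-3.14, 3.14], [-0.91, 2.08], [0.19, 2.58], [-1.22, 4.36], [0.22, 2.71], [-3.12, 3.12]. Speed limits (rad/s): [2.57, 2.57, 3.14, 3.14, 3.14, 3.14].

INTERFACE

Orientations are given as [roll, pitch, yaw] about the fixed x, y, z axes, in that order (R = Rz(yaw) Ry(pitch) Rx(roll)).
In Python, from rig import get_obs, snapshot, get_calibration, finish_job gives the robot as it stands.
- The arm moves only by the tool servo_tool, never from a script. Its argument "deltas" is one flat list of numbers, 7 for each row, row after row: the shift along the tool's x, y, z in units of 60 mm (1.0 is 60 mm), then the turn, a rotation vector about the tool's x, y, z in rad, then the finger opening in mm, from 0 to 85.4. In form: [x, y, z, wx, wy, wz, jaw, x, y, z, wx, wy, wz, jaw, ...]. A call has 1 to 8 rows; each row shifts and turns the commanded pose from where the row before left it, along the tool's axes as they then stand; what a row does not reach is not made up. A row lasts 1/8 s, in which the tool goes at most 62.5 mm and 10.7 degrees, less where a joint would pass 70% of its speed; a pose out of reach is approached as far as the arm can. A call is refused whole if a number of a shift passes 1 or a number of a turn 0.188, either way. A call with a gripper value outside its range is refused whole. The fingers move at their own pace and stop on an object; "newtons" is the grip in N (left out, the last holds). Time passes only in rows, so rows that do not move let the fingers close. It gives the time, the measured TCP pose, the force, the opening and the grip force at its end, in the units of the state.
- get_obs(): the state, without advancing time (a new reading comes with each control period).
- snapshot(name): name is "scene" or "top"; returns the picture (384x512x3 uint8, red, green, blue); there is no depth.
- get_calibration(name): a dict with "fx", "fy", "cx", "cy" (pixels), "k1" (the pictures are not rectified: a ray, as slopes to the right and down, at radius r is drawn at 1 + k1 r^2 times it, then the intrinsics apply), "position" and "rotation" of the camera in the world. Camera axes: x right, y up, looking along -z (the intrinsics and any distortion apply to the point x, -y, -z); pixel columns grow to the right and rows downward; lengths in mm; the calibration is good to about 2 mm. A picture is of the moment at which its call begins. get_calibration takes no time and is no camera call.
- finish_job(): hands the job in; it is judged then, once.
The state is a dict: "clock": time; "joints": joint angles; "qd": joint speeds; "tau": joint torques, N m; "tool_pos": TCP position; "ee_rot": TCP orientation; "wrist_force": force on the tool from outside, world axes, zero at the start; "ft_torque": the same for the moment, N m; "finger_gap": finger opening in mm; "grasp_force": force on a finger pad.
Only numpy, scipy, OpenCV 4.12 (cv2) and the standard library are available. Lean on these libraries where they do the work, as an engineer would, in place of code of your own. Each camera call takes 0.05 s, during which the arm holds its last target. There are 200 camera calls.

## Working session

There is one attempt and no reset: what is moved stays moved. The work goes in short steps, Python scripts to look and compute and a tool call to move; the robot and the scene stay as the last step left them, time stands still between calls to the robot, and variables do not carry over. Pictures are saved under pics/ and viewed, at most 10 in all, crops included, and the job is handed in when it is done.

Besides the shell and the picture viewer there is one more tool, called after ">>>" in YAML: its name, and indented under it one key for each argument. servo_tool: Moves the arm, as the interface text tells. Its arguments: {"type":"object","properties":{"deltas":{"type":"array"},"newtons":{"type":"number"}},"required":["deltas"]}

```bash
mkdir -p pics
python3 - <<'E'
from rig import *
import cv2
for n in("scene","top"):
    cv2.imwrite(f"pics/{n}0.png",cv2.resize(snapshot(n)[:,:,::-1],(800,600)))
    print(get_calibration(n))
print(get_obs())
E
```

```text
{'fx': 471.89472025775194, 'fy': 471.89472025775194, 'cx': 260.64081112944064, 'cy': 196.8183435081997, 'k1': 0.06497125925611279, 'position': array([102.22785244, 469.14633909, 517.49507568]), 'rotation': array([ 0.99731947, -0.01331719, -2.3898003 ])}
{'fx': 395.97656189449555, 'fy': 395.97656189449555, 'cx': 252.66257908908767, 'cy': 191.8618668954769, 'k1': -0.07151376721852579, 'position': array([402.32576955, -33.69062752, 924.01829222]), 'rotation': array([ 1.92979365e-01,  1.84686873e-04, -1.56238191e+00])}
{'clock': 0.1, 'joints': array([-1.35882722e+00,  2.59279520e-01,  1.53598927e+00, -2.76996384e-06,
        1.34800328e+00, -2.02807521e-01]), 'qd': array([ 0.00156705, -0.00253074, -0.00332925,  0.00075143, -0.00031848,
        0.00071675]), 'tau': array([ 2.64956434e-03, -4.46964240e+01, -2.91249776e+01, -3.26890349e-04,
        6.19454164e-03,  2.29285774e-05]), 'tool_pos': array([ 221.55394706, -502.86873323,  226.8465036 ]), 'ee_rot': array([-3.13994711e+00, -3.35623280e-04,  4.14776971e-01]), 'wrist_force': array([ 0.48785071,  0.34285933, -0.00503393]), 'ft_torque': array([-0.02313078, -0.01390667,  0.00257166]), 'grasp_force': 0.0, 'finger_gap': 85.23406019578756}
```

View pics/scene0.png

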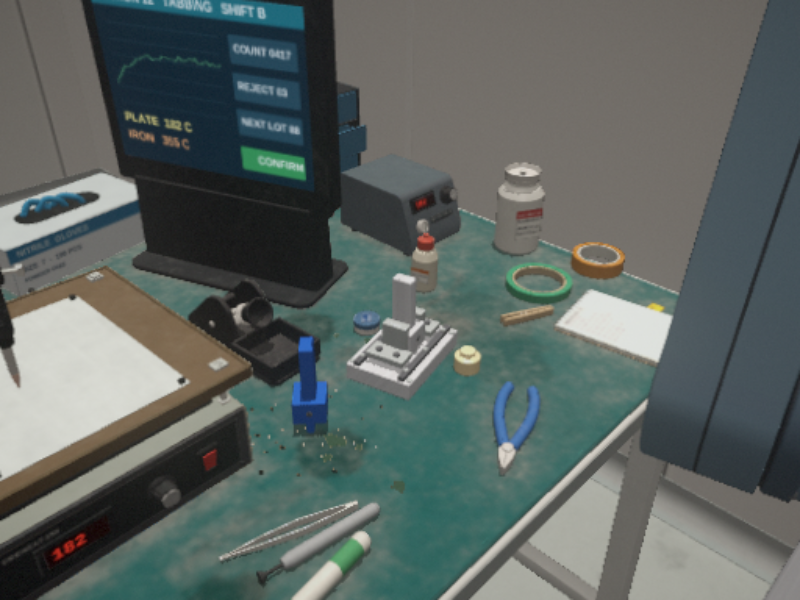

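View pics/top0.png

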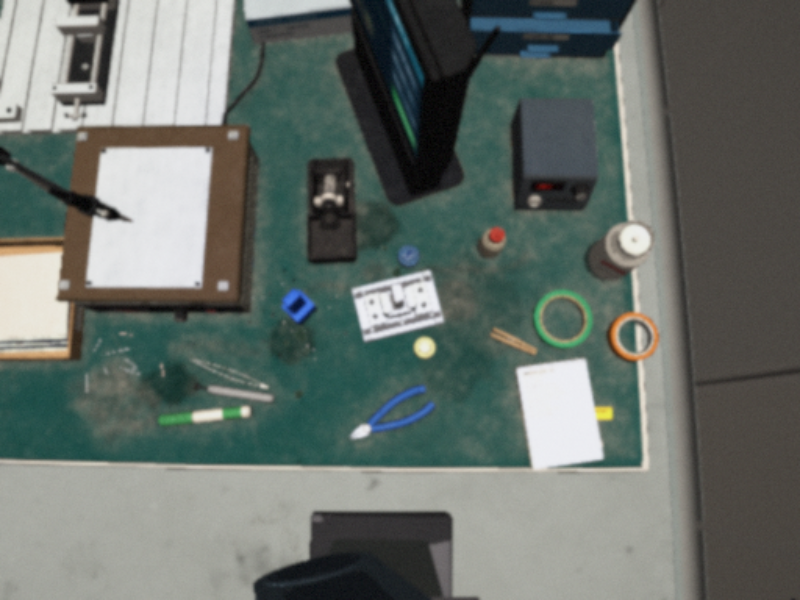

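The scene picture shows the block's grey stem at about (403,295) with the nest around (403,350), the tin at (367,320), the weight at (467,360), the blue look-alike at (309,390) and the bottle at (425,265). The top picture shows the nest at (397,305), rotated by a small yaw.

```bash
cat > h.py <<'E'
from rig import *
import numpy as np, cv2
from scipy.spatial.transform import Rotation as R
def cam(n):
    c=get_calibration(n); return c,R.from_euler('xyz',c['rotation']).as_matrix(),np.array(c['position'])
def ray(n,u,v):
    c,M,p=cam(n); d=np.array([(u-c['cx'])/c['fx'],(v-c['cy'])/c['fy']]); s=d.copy()
    for _ in range(20): s=d/(1+c['k1']*(s@s))
    return p,M@np.array([s[0],-s[1],-1])
def onplane(n,u,v,z):
    p,d=ray(n,u,v); return p+d*(z-p[2])/d[2]
def proj(n,P):
    c,M,p=cam(n); q=M.T@(np.array(P,float)-p); s=np.array([q[0],-q[1]])/-q[2]; s=s*(1+c['k1']*(s@s))
    return s*[c['fx'],c['fy']]+[c['cx'],c['cy']]
E
python3 - <<'E'
from h import *
t=snapshot("top"); s=snapshot("scene")
np.save('t0.npy',t);np.save('s0.npy',s)
a=t[160:230,210:300]; b=s[165:260,210:300]
im=np.hstack([cv2.resize(a,(400,311),interpolation=2),cv2.resize(b,(400,422),interpolation=2)[:311]]) if 0 else None
A=cv2.resize(a[:,:,::-1],(440,342),interpolation=2)
B=cv2.resize(b[:,:,::-1],(360,380),interpolation=2)
C=np.zeros((380,800,3),np.uint8);C[:342,:440]=A;C[:,440:]=B
cv2.imwrite('pics/c.png',C)
hsv=cv2.cvtColor(t,cv2.COLOR_RGB2HSV)
m=((hsv[...,1]<40)&(hsv[...,2]>110)).astype(np.uint8)
m2=np.zeros_like(m); m2[165:225,218:290]=m[165:225,218:290]
m2=cv2.morphologyEx(m2,cv2.MORPH_CLOSE,np.ones((5,5)))
cs=max(cv2.findContours(m2,0,2)[0],key=cv2.contourArea)
print(cv2.minAreaRect(cs))
# plate edges, at z=20
W=np.array([onplane("top",*p,20)[:2] for p in cs[:,0].astype(float)],np.float32)
print(cv2.minAreaRect(W))
for c in cv2.boxPoints(cv2.minAreaRect(W)): print(c)
E
```

```text
((254.47061157226562, 194.88235473632812), (36.865413665771484, 54.81304931640625), 75.96376037597656)
((572.0641479492188, -36.071319580078125), (87.2938232421875, 126.9117431640625), 14.87402629852295)
[513.591      14.0543785]
[ 546.1685  -108.60487]
[630.5373  -86.19702]
[597.9598    36.462234]
```

View pics/c.png

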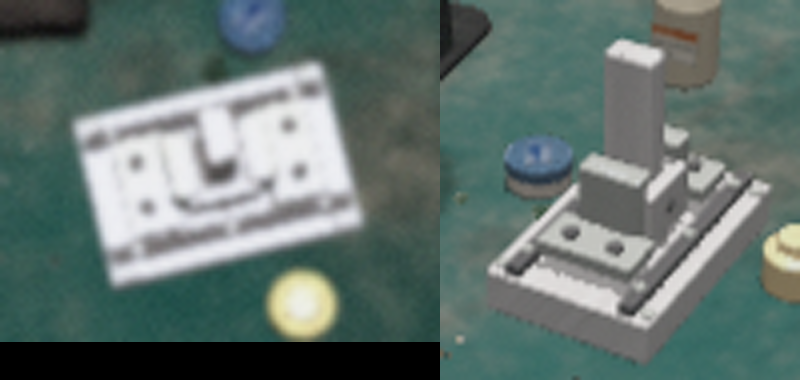

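The crop shows the stem top at scene pixel about (258.8,178), the nest with its long axis along y and a yaw of about 0.26. The stem's top in the top view is about (254.6,184).

Run:
```python
from h import *
print(onplane("scene",258.8,178,112), onplane("top",254.6,183.5,112))
# scene check: plate top corners projected; stem top
y=0.26
n=np.array([574,-36.]);Rz=np.array([[np.cos(y),-np.sin(y)],[np.sin(y),np.cos(y)]])
s=np.load('s0.npy')[165:260,210:300][:,:,::-1];t=np.load('t0.npy')[160:230,210:300][:,:,::-1]
S=cv2.resize(s,None,fx=6,fy=6,interpolation=2)[:,:400*2];T=cv2.resize(t,None,fx=6,fy=6,interpolation=2)
def draw(I,nm,o,pts,z,c):
    q=[]
    for p in pts:
        w=n+Rz@np.array(p); q.append((proj(nm,[*w,z])-o+.5)*6)
    cv2.polylines(I,[np.int32(q)],True,c,1)
for I,nm,o in((S,"scene",[210,165]),(T,"top",[210,160])):
    draw(I,nm,o,[(40,60),(-40,60),(-40,-60),(40,-60)],20,(0,0,255))
    draw(I,nm,o,[(12,7),(-12,7),(-12,-7),(12,-7)],112,(0,200,0))
C=np.zeros((570,1080,3),np.uint8);C[:,:540]=S;C[:420,540:]=T
cv2.imwrite('pics/d.png',cv2.resize(C,(800,422),interpolation=3))
```

```text
[569.29174313 -33.77174687 112.        ] [578.90635997 -36.12000764 112.        ]
```

View pics/d.png

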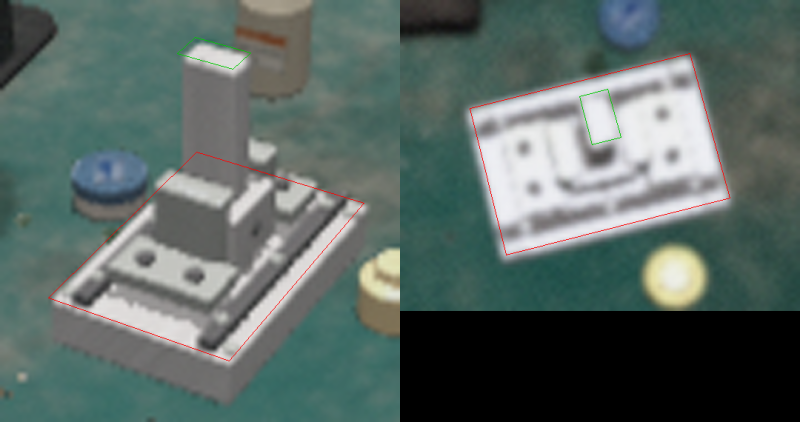

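>>> servo_tool:
  deltas: [0, 0, 0, 0, 0, 0.155, 85, 0.7, -0.55, 0, 0, 0, 0, 85, 0.7, -0.55, 0, 0, 0, 0, 85, 0.7, -0.55, 0, 0, 0, 0, 85, 0.7, -0.55, 0, 0, 0, 0, 85, 0.7, -0.55, 0, 0, 0, 0, 85, 0.7, -0.55, 0, 0, 0, 0, 85, 0.7, -0.55, 0, 0, 0, 0, 85]

```text
clock: 1.2
tool_pos: [447.3, -203.1, 227.6]
ee_rot: [3.141, -0.0, 0.26]
wrist_force: [0.4, -0.5, -1.3]
finger_gap: 84.7
grasp_force: 0.0
```

>>> servo_tool:
  deltas: [0.7, -0.55, 0, 0, 0, 0, 85, 0.7, -0.55, 0, 0, 0, 0, 85, 0.7, -0.55, 0, 0, 0, 0, 85, 0.66, -0.515, 0, 0, 0, 0, 85, 0, 0, 0, 0, 0, 0, 85, 0, 0, 0, 0, 0, 0, 85]

```text
clock: 1.95
tool_pos: [572.7, -36.5, 227.2]
ee_rot: [-3.142, 0.001, 0.261]
wrist_force: [-0.1, -0.5, 0.0]
finger_gap: 85.3
grasp_force: 0.0
```

>>> servo_tool:
  deltas: [0, 0, 0.4, 0, 0, 0, 85, 0, 0, 0.4, 0, 0, 0, 85, 0, 0, 0.4, 0, 0, 0, 85, 0, 0, 0.4, 0, 0, 0, 85, 0, 0, 0.25, 0, 0, 0, 85, 0, 0, 0.24, 0, 0, 0, 85, 0, 0, 0, 0, 0, 0, 85]
  newtons: 40

```text
clock: 2.82
tool_pos: [572.4, -36.8, 101.4]
ee_rot: [-3.141, 0.002, 0.259]
wrist_force: [-0.0, 0.3, 0.1]
finger_gap: 84.7
grasp_force: 0.0
```

Run:
```python
from h import *
s=snapshot("scene")[120:270,190:330];print(get_obs()['tool_pos'])
cv2.imwrite('pics/e.png',cv2.resize(s[:,:,::-1],None,fx=4,fy=4,interpolation=2))
```

```text
[573.04113218 -36.74889747 102.17443181]
```

View pics/e.png

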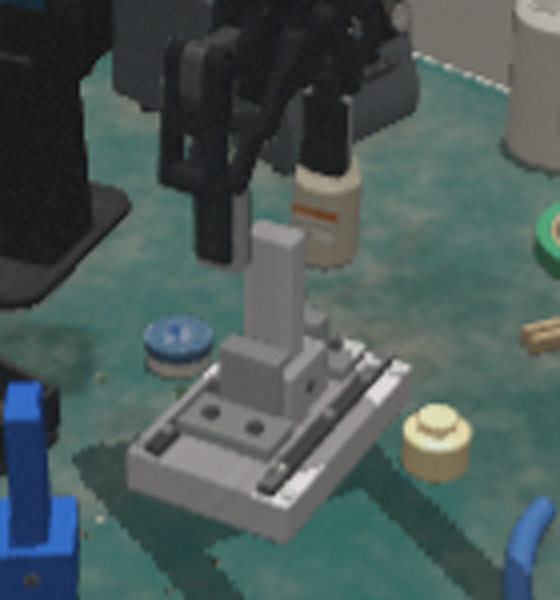

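The open fingers straddle the stem: left fingertip at about (222,265), right at (327,172), stem top at (278,232) in the crop. I'll compare that with the projection.

Run:
```python
from h import *
o=get_obs();M=R.from_euler('xyz',o['ee_rot']).as_matrix();p=o['tool_pos']
for l in [(0,0,25),(0,0,12),(0,43,12),(0,-43,12),(0,57,12),(0,-57,12),(0,0,-10)]:
    P=p+M@np.array(l); print(l,P.round(1),((proj("scene",P)-[190,120])*4).round())
print(onplane("scene",190+278/4,120+232/4,112))
```

```text
(0, 0, 25) [573.  -36.7  77.2] [273. 296.]
(0, 0, 12) [573.  -36.7  90.2] [273. 270.]
(0, 43, 12) [584.1 -78.3  90.2] [319. 226.]
(0, -43, 12) [562.    4.8  90.2] [223. 318.]
(0, 57, 12) [587.7 -91.8  90.2] [333. 212.]
(0, -57, 12) [558.4  18.3  90.2] [206. 334.]
(0, 0, -10) [573.  -36.7 112.2] [274. 226.]
[568.44692219 -34.59812199 112.        ]
```

>>> servo_tool:
  deltas: [0, 0, 0, 0, 0, 0, 42, 0, 0, 0, 0, 0, 0, 42, 0, 0, 0, 0, 0, 0, 42, 0, 0, 0, 0, 0, 0, 42]

```text
clock: 3.38
tool_pos: [573.2, -36.5, 102.4]
ee_rot: [3.141, -0.0, 0.26]
wrist_force: [-0.5, 0.5, -0.0]
finger_gap: 41.8
grasp_force: 0.0
```

Run:
```python
from h import *
o=get_obs();print(o['tool_pos'],o['finger_gap'],o['wrist_force'])
s=snapshot("scene")[130:250,210:310];t=snapshot("top")[140:240,200:300]
C=np.hstack([cv2.resize(s,(400,480),interpolation=2),cv2.resize(t,(400,480),interpolation=2)])
cv2.imwrite('pics/f.png',C[:,:,::-1])
M=R.from_euler('xyz',o['ee_rot']).as_matrix();p=o['tool_pos']
for l in [(0,0,25),(0,21,20),(0,-21,20)]:
    P=p+M@np.array(l); print(l,P.round(1),((proj("scene",P)-[210,130])*4).round(),(proj("top",P)-[200,140])*[4,4.8])
```

```text
[573.22844677 -36.45068089 102.42259014] 41.80814681875016 [-0.5349677   0.52457322 -0.04752311]
(0, 0, 25) [573.2 -36.5  77.4] [192. 255.] [218.64153744 237.17203281]
(0, 21, 20) [578.6 -56.7  82.4] [215. 223.] [256.14289171 223.65967755]
(0, -21, 20) [567.8 -16.2  82.4] [168. 268.] [181.13653952 246.33984053]
```

View pics/f.png

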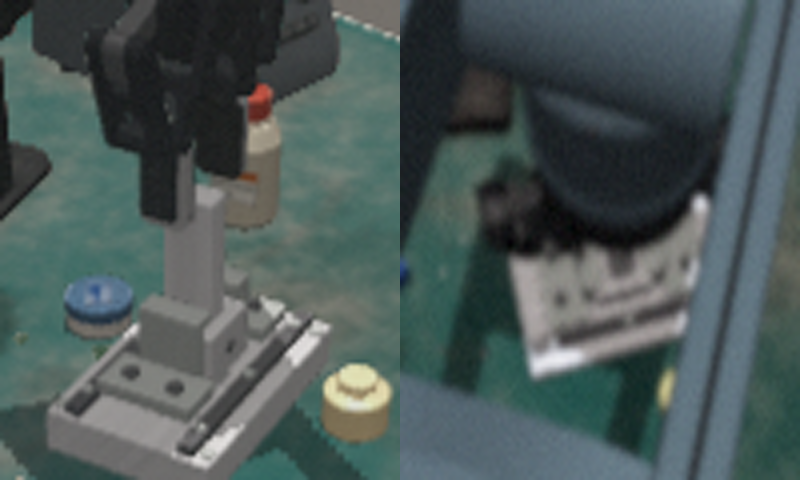

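Fingertips appear at about (165,222) and (222,178), roughly 20 mm higher than my projection, so I'll check the tool axis in the top view.

Run:
```python
from h import *
o=get_obs();p=o['tool_pos']
for dz in (-20,0,50,100,150,200,250):
    P=p+[0,0,dz]; print(dz,((proj("scene",P)-[210,130])*4).round(),((proj("top",P)-[200,140])*[4,4.8]+[400,0]).round())
for y in(-60,60):
  print(((proj("top",p+R.from_euler('xyz',o['ee_rot']).apply([0,y,-30]))-[200,140])*[4,4.8]+[400,0]).round())
# stem axis points
for z in (62,92,112): print(z,((proj("scene",[572.5,-35.5,z])-[210,130])*4).round(),((proj("top",[572.5,-35.5,z])-[200,140])*[4,4.8]+[400,0]).round())
```

```text
-20 [192. 246.] [619. 235.]
0 [193. 206.] [619. 226.]
50 [194. 102.] [619. 202.]
100 [195. -10.] [620. 174.]
150 [ 197. -130.] [621. 142.]
200 [ 198. -261.] [621. 106.]
250 [ 200. -403.] [622.  63.]
[505. 246.]
[732. 178.]
62 [191. 286.] [617. 245.]
92 [192. 228.] [617. 232.]
112 [192. 188.] [617. 223.]
```

>>> servo_tool:
  deltas: [0, 0, 0.1, 0, 0, 0, 30, 0, 0, 0.1, 0, 0, 0, 30, 0, 0, 0, 0, 0, 0, 30, 0, 0, 0, 0, 0, 0, 30]

```text
clock: 3.98
tool_pos: [573.1, -36.5, 90.0]
ee_rot: [-3.141, 0.0, 0.26]
wrist_force: [-0.3, -0.3, -0.2]
finger_gap: 30.0
grasp_force: 0.0
```

Run:
```python
from h import *
o=get_obs();print(o['tool_pos'],o['finger_gap'],o['wrist_force'])
s=snapshot("scene")[145:235,225:300];t=s
cv2.imwrite('pics/g.png',cv2.resize(s,(500,600),interpolation=2)[:,:,::-1])
M=R.from_euler('xyz',o['ee_rot']).as_matrix();p=o['tool_pos']
for l in [(0,-15,25),(0,-15,15),(0,-15,0),(0,15,25),(-11,-15,25),(11,-15,25),(-11,-30,25)]:
    P=p+M@np.array(l); print(l,P.round(1),((proj("scene",P)-[225,145])*6.667).round())
for z in (62,92,112): print(z,((proj("scene",[572.5,-35.5,z])-[225,145])*6.667).round())
```

```text
[573.09760251 -36.48933372  90.0437245 ] 30.049373025452752 [-0.34981091 -0.32260944 -0.17621217]
(0, -15, 25) [569.2 -22.   65. ] [192. 393.]
(0, -15, 15) [569.2 -22.   75. ] [192. 361.]
(0, -15, 0) [569.2 -22.   90. ] [193. 311.]
(0, 15, 25) [576.9 -51.   65. ] [247. 338.]
(-11, -15, 25) [558.6 -24.8  65. ] [230. 404.]
(11, -15, 25) [579.9 -19.2  65. ] [155. 381.]
(-11, -30, 25) [554.8 -10.3  65.1] [202. 433.]
62 [219. 377.]
92 [220. 280.]
112 [221. 213.]
```

View pics/g.png

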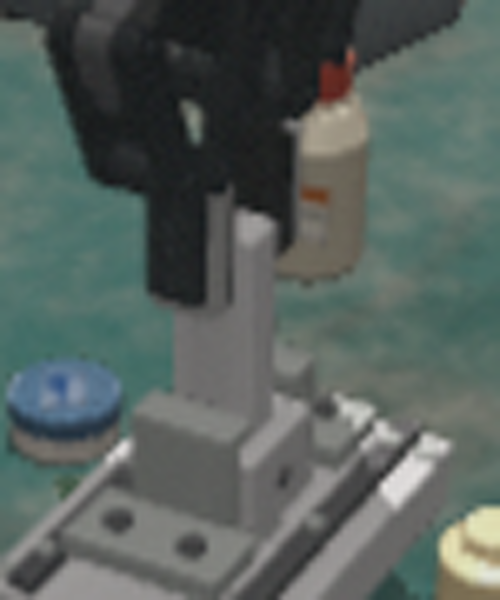

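Pad's lower corner is at (228,308) against (230,404) predicted: sideways it is right, but the tips are about 25 mm higher than nominal, some 20 mm below the stem's top. I'll go lower in small steps and watch the force.

>>> servo_tool:
  deltas: [0, 0, 0.03, 0, 0, 0, 30, 0, 0, 0.03, 0, 0, 0, 30, 0, 0, 0.03, 0, 0, 0, 30, 0, 0, 0, 0, 0, 0, 30]

```text
clock: 4.53
tool_pos: [573.0, -36.5, 84.6]
ee_rot: [-3.141, 0.0, 0.26]
wrist_force: [-1.0, 0.0, -0.9]
finger_gap: 30.0
grasp_force: 0.0
```

>>> servo_tool:
  deltas: [0, 0, 0.03, 0, 0, 0, 30, 0, 0, 0.03, 0, 0, 0, 30, 0, 0, 0.0, 0, 0, 0, 30]

```text
clock: 4.9
tool_pos: [573.0, -36.5, 81.0]
ee_rot: [-3.141, 0.0, 0.26]
wrist_force: [-0.5, -0.1, -0.4]
finger_gap: 30.0
grasp_force: 0.0
```

>>> servo_tool:
  deltas: [0, 0, 0.03, 0, 0, 0, 30, 0, 0, 0.03, 0, 0, 0, 30, 0, 0, 0.0, 0, 0, 0, 30]

```text
clock: 5.28
tool_pos: [573.0, -36.5, 77.4]
ee_rot: [-3.141, 0.0, 0.26]
wrist_force: [-0.6, -0.2, -0.3]
finger_gap: 29.8
grasp_force: 0.0
```

>>> servo_tool:
  deltas: [0, 0, 0, 0, 0, 0, 0, 0, 0, 0, 0, 0, 0, 0, 0, 0, 0, 0, 0, 0, 0, 0, 0, 0, 0, 0, 0, 0]
  newtons: 50

```text
clock: 5.78
tool_pos: [573.2, -36.5, 77.7]
ee_rot: [3.142, -0.0, 0.26]
wrist_force: [-1.1, 0.4, 0.9]
finger_gap: 13.0
grasp_force: 49.4
```

Run:
```python
from h import *
o=get_obs();print(o['tool_pos'],o['ee_rot'],o['finger_gap'],o['wrist_force'],o['grasp_force'])
s=snapshot("scene")[145:235,225:300]
cv2.imwrite('pics/i.png',cv2.resize(s,(500,600),interpolation=2)[:,:,::-1])
```

```text
[573.17129595 -36.46653344  77.71405851] [ 3.14157162e+00 -1.09221992e-04  2.59841254e-01] 12.960454701983773 [-1.11888474  0.4152748   0.8785546 ] 49.410690665245056
```

View pics/i.png

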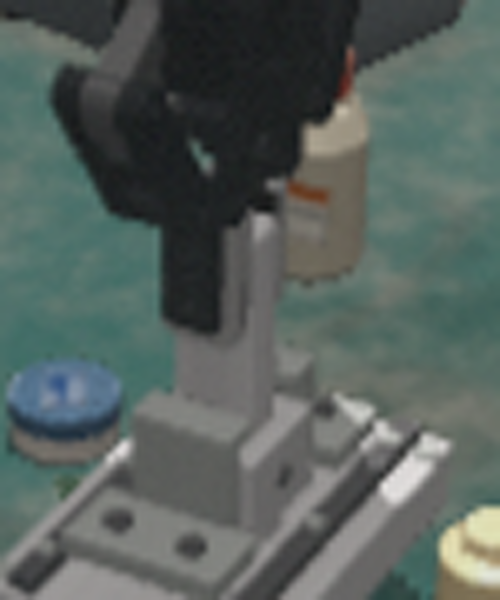

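The stem is gripped at its middle, with the fingertips at about (230,335), about z≈82 mm. Now I'll rock it to one side, turning about the foot with a lever of about 88 mm.

>>> servo_tool:
  deltas: [0, 0, 0, 0, 0, 0, 0, 0, 0.044, 0, 0.03, 0, 0, 0, 0, 0.044, 0, 0.03, 0, 0, 0, 0, 0.044, 0, 0.03, 0, 0, 0, 0, 0, 0, 0, 0, 0, 0]
  newtons: 80

```text
clock: 6.45
tool_pos: [574.6, -42.4, 77.4]
ee_rot: [-3.045, 0.0, 0.258]
wrist_force: [-1.4, 8.1, 5.1]
finger_gap: 12.9
grasp_force: 79.8
```

Run:
```python
from h import *
o=get_obs();print(o['tool_pos'],o['ee_rot'],o['finger_gap'],o['wrist_force'],o['ft_torque'],o['grasp_force'])
```

```text
[574.61365353 -42.42556284  77.36760393] [-3.04493324e+00  3.93125927e-04  2.58038843e-01] 12.909829028213226 [-1.37926249  8.13327204  5.11440329] [ 1.80933458  0.32245889 -0.05824066] 79.77606654167175
```

>>> servo_tool:
  deltas: [0, 0.044, 0, 0.03, 0, 0, 0, 0, 0.044, 0, 0.03, 0, 0, 0, 0, 0.044, 0, 0.03, 0, 0, 0, 0, 0.044, 0, 0.03, 0, 0, 0, 0, 0, 0, 0, 0, 0, 0]

```text
clock: 7.08
tool_pos: [576.8, -51.5, 76.0]
ee_rot: [-2.922, 0.001, 0.258]
wrist_force: [-1.1, 10.8, 5.5]
finger_gap: 13.0
grasp_force: 79.7
```

Run:
```python
from h import *
o=get_obs();print(o['tool_pos'],o['ee_rot'],o['finger_gap'],o['wrist_force'],o['ft_torque'],o['grasp_force'])
```

```text
[576.76473555 -51.48259532  76.02130448] [-2.92242259e+00  1.06861146e-03  2.58477332e-01] 12.981493718263051 [-1.13751874 10.76551129  5.51690303] [ 2.37612749  0.4981493  -0.04014827] 79.71817374229431
```

>>> servo_tool:
  deltas: [0, 0.044, 0, 0.03, 0, 0, 0, 0, 0.044, 0, 0.03, 0, 0, 0, 0, 0, 0, 0, 0, 0, 0, 0, 0, 0, 0, 0, 0, 0]

```text
clock: 7.58
tool_pos: [577.7, -55.0, 75.3]
ee_rot: [-2.861, 0.001, 0.26]
wrist_force: [-2.4, 12.7, 7.4]
finger_gap: 12.7
grasp_force: 79.8
```

Run:
```python
from h import *
o=get_obs();print(o['tool_pos'],o['ee_rot'],o['finger_gap'],o['wrist_force'],o['ft_torque'],o['grasp_force'])
s=snapshot("scene")[145:235,225:300]
cv2.imwrite('pics/j.png',cv2.resize(s,(500,600),interpolation=2)[:,:,::-1])
```

```text
[577.67483861 -54.98575732  75.27230464] [-2.86085668e+00  1.14478764e-03  2.59632088e-01] 12.727455886602295 [-2.43081756 12.69621952  7.37739333] [ 2.90038976  0.56349312 -0.08904968] 79.83560800552368
```

View pics/j.png

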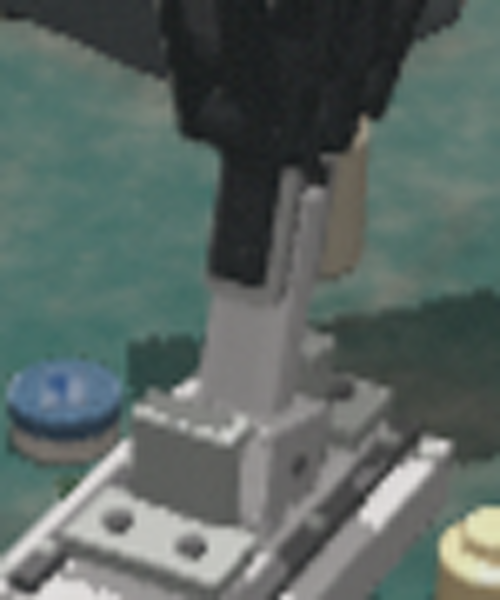

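The picture shows the block tilted to the right, the right cheek pushed back along its guide (about (350,405)). Now back to upright.

>>> servo_tool:
  deltas: [0, -0.044, 0, -0.03, 0, 0, 0, 0, -0.044, 0, -0.03, 0, 0, 0, 0, -0.044, 0, -0.03, 0, 0, 0, 0, -0.044, 0, -0.03, 0, 0, 0, 0, -0.044, 0, -0.03, 0, 0, 0, 0, -0.044, 0, -0.03, 0, 0, 0, 0, -0.044, 0, -0.03, 0, 0, 0, 0, 0, 0, 0, 0, 0, 0]

```text
clock: 8.62
tool_pos: [574.5, -41.8, 77.9]
ee_rot: [-3.083, 0.0, 0.261]
wrist_force: [-0.3, 1.9, -3.3]
finger_gap: 12.7
grasp_force: 78.9
```

>>> servo_tool:
  deltas: [0, -0.044, 0, -0.03, 0, 0, 0, 0, -0.044, 0, -0.03, 0, 0, 0, 0, 0, 0, 0, 0, 0, 0]

```text
clock: 9.0
tool_pos: [573.1, -36.0, 78.4]
ee_rot: [3.141, -0.0, 0.261]
wrist_force: [0.2, 0.1, -2.5]
finger_gap: 13.0
grasp_force: 78.9
```

>>> servo_tool:
  deltas: [0, -0.044, 0, -0.03, 0, 0, 0, 0, -0.044, 0, -0.03, 0, 0, 0, 0, -0.044, 0, -0.03, 0, 0, 0, 0, -0.044, 0, -0.03, 0, 0, 0, 0, -0.044, 0, -0.03, 0, 0, 0, 0, 0, 0, 0, 0, 0, 0]

```text
clock: 9.75
tool_pos: [571.3, -25.9, 79.2]
ee_rot: [2.985, -0.002, 0.261]
wrist_force: [-0.6, -7.7, 1.9]
finger_gap: 12.9
grasp_force: 79.7
```

>>> servo_tool:
  deltas: [0, -0.044, 0, -0.03, 0, 0, 0, 0, -0.044, 0, -0.03, 0, 0, 0, 0, -0.044, 0, -0.03, 0, 0, 0, 0, -0.044, 0, -0.03, 0, 0, 0, 0, 0, 0, 0, 0, 0, 0, 0, 0, 0, 0, 0, 0, 0]

```text
clock: 10.5
tool_pos: [569.4, -16.6, 77.9]
ee_rot: [2.865, -0.003, 0.261]
wrist_force: [0.2, -10.2, 3.9]
finger_gap: 12.6
grasp_force: 79.9
```

>>> servo_tool:
  deltas: [0, -0.044, 0, -0.03, 0, 0, 0, 0, 0, 0, 0, 0, 0, 0, 0, 0.044, 0, 0.03, 0, 0, 0, 0, 0.044, 0, 0.03, 0, 0, 0, 0, 0.044, 0, 0.03, 0, 0, 0, 0, 0.044, 0, 0.03, 0, 0, 0, 0, 0.044, 0, 0.03, 0, 0, 0, 0, 0.044, 0, 0.03, 0, 0, 0]

```text
clock: 11.5
tool_pos: [571.1, -26.6, 78.8]
ee_rot: [3.021, -0.002, 0.26]
wrist_force: [0.4, -0.2, -3.2]
finger_gap: 12.7
grasp_force: 79.5
```

>>> servo_tool:
  deltas: [0, 0.044, 0, 0.03, 0, 0, 0, 0, 0.044, 0, 0.03, 0, 0, 0, 0, 0.044, 0, 0.03, 0, 0, 0, 0, 0.044, 0, 0.03, 0, 0, 0, 0, 0, 0, 0, 0, 0, 0, 0, 0, 0, 0, 0, 0, 0]

```text
clock: 12.25
tool_pos: [573.0, -36.4, 79.0]
ee_rot: [3.141, 0.0, 0.26]
wrist_force: [-0.5, 0.4, -1.4]
finger_gap: 12.5
grasp_force: 79.6
```

>>> servo_tool:
  deltas: [0, 0, -0.04, 0, 0, 0, 0, 0, 0, -0.04, 0, 0, 0, 0, 0, 0, -0.04, 0, 0, 0, 0, 0, 0, 0, 0, 0, 0, 0]

```text
clock: 12.75
tool_pos: [573.4, -36.4, 86.7]
ee_rot: [3.141, -0.001, 0.26]
wrist_force: [0.5, -0.1, -2.6]
finger_gap: 12.9
grasp_force: 79.6
```

>>> servo_tool:
  deltas: [0, 0, -0.04, 0, 0, 0, 0, 0, 0, -0.04, 0, 0, 0, 0, 0, 0, 0, 0, 0, 0, 0]

```text
clock: 13.12
tool_pos: [573.3, -36.6, 91.4]
ee_rot: [3.141, -0.001, 0.26]
wrist_force: [1.1, -0.5, -2.6]
finger_gap: 12.9
grasp_force: 79.6
```

Only the block's weight shows (-2.6 N), so it is free. Lifting it to height, another 65 mm.

>>> servo_tool:
  deltas: [0, 0, -0.15, 0, 0, 0, 0, 0, 0, -0.15, 0, 0, 0, 0, 0, 0, -0.15, 0, 0, 0, 0, 0, 0, -0.15, 0, 0, 0, 0, 0, 0, -0.15, 0, 0, 0, 0, 0, 0, -0.15, 0, 0, 0, 0, 0, 0, -0.1, 0, 0, 0, 0, 0, 0, -0.05, 0, 0, 0, 0]

```text
clock: 14.12
tool_pos: [573.2, -36.5, 154.5]
ee_rot: [3.141, -0.0, 0.26]
wrist_force: [-0.0, -0.3, -3.1]
finger_gap: 12.1
grasp_force: 79.6
```

>>> servo_tool:
  deltas: [0, 0, 0, 0, 0, 0, 0, 0, 0, 0, 0, 0, 0, 0, 0, 0, 0, 0, 0, 0, 0, 0, 0, 0, 0, 0, 0, 0]

```text
clock: 14.62
tool_pos: [573.0, -36.4, 153.9]
ee_rot: [-3.141, 0.0, 0.26]
wrist_force: [-0.9, -0.1, -2.3]
finger_gap: 12.9
grasp_force: 79.6
```

Run:
```python
from h import *
o=get_obs();print(o['tool_pos'],o['ee_rot'],o['wrist_force'],o['qd'].round(3))
s=snapshot("scene")[110:240,210:320]
cv2.imwrite('pics/k.png',cv2.resize(s,None,fx=4.6,fy=4.6,interpolation=2)[:,:,::-1])
for z in (62,67,87,102,112,128): print(z,((proj("scene",[572.5,-35.5,z])-[210,110])*4.6).round())
```

```text
[573.02826251 -36.4494212  153.89475196] [-3.14141545e+00  3.58606217e-04  2.59820530e-01] [-0.93928472 -0.05132237 -2.26552365] [-0.    -0.001 -0.001  0.001  0.001 -0.002]
62 [220. 421.]
67 [220. 410.]
87 [221. 366.]
102 [221. 331.]
112 [221. 308.]
128 [222. 270.]
```

View pics/k.png

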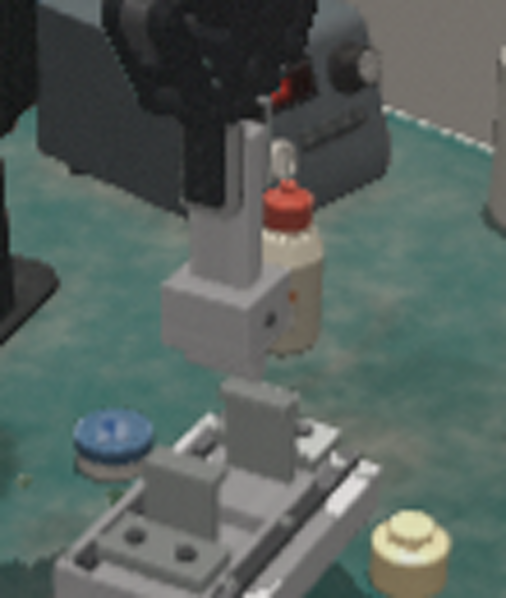

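The block is held upright and clear: its foot is at about (225,370), near z≈86 mm. That is about 24 mm above the cheek tops, and both cheeks are pushed back.

```bash
python3 -c "
from rig import *
print(finish_job())"
```

```text
the job is handed in; nothing more can be done
None
```

I rocked the block to both sides, which pushed both cheeks back, and lifted it free. I handed the job in with the block held upright over the nest, its foot about 24 mm above the cheek tops (measured in the scene picture); `finish_job()` returned no verdict.

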